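Put the treatment-room supplies back in their places

TASK

Tidy the treatment counter: stand the yellow-lidded sample jar in the yellow round dish, set the blue carton in the blue tray, put the tape roll with the red core over the post of the red spindle, and lay the green thermometer along the green pad, wholly within the pad's edges. Each thing must end flat on the floor of its place the same way up as it started, released and still; do not topple the jar on the way, and leave the hand-rub bottle and the tube rack where they are.

Things in the scene. Friction and masses are not known exactly. Their poses are not given: they have to be found in the camera images.
- jar_c (a point): Sample jar: white round body 42 mm in diameter with a yellow screw lid 45 mm in diameter on top (lid from 42 mm to 58 mm height); 58 mm tall in all, about 70 g, standing upright on the counter. The point is at its centre, half-way up (29 mm above its underside); z up.
- carton_c (a point): Blue carton with white side panels: a box 62 mm long (its x) by 38 mm wide (its y) by 45 mm tall (z), about 60 g. The point is at its centre, 22.5 mm above its underside.
- tape_c (a point): Roll of white tape on a red core, lying flat: outside diameter 60 mm, through-hole 36 mm in diameter, 30 mm tall, about 60 g, rigid. The point is at its centre (in the middle of the hole), 15 mm above its underside; z is the roll's axis, up.
- thermo_c (a point): Green hand thermometer with a white tip and a black display on top: a bar 110 mm long (its x, white tip at +x) by 24 mm wide (its y) by 18 mm tall, about 50 g, lying flat. The point is at its centre, 9 mm above its underside. It may lie on its pad either way round.
- yellow_dish: Place for the jar: round yellow dish fixed to the counter, 76 mm in outside diameter and 14 mm tall, with a 4 mm wall (68 mm inside) and a floor 4 mm thick. Origin at the centre of its underside, on the counter; z up.
- blue_tray: Place for the carton: blue open tray fixed to the counter, outside 94 mm (its x) by 70 mm (its y) by 14 mm tall, wall and floor 4 mm thick (inside 86 mm by 62 mm). Origin at the centre of its underside; the carton's long side goes along the tray's long side (x), either way round.
- red_spindle: Place for the tape roll: red disc 84 mm in diameter and 4 mm thick, fixed to the counter, with a red post 14 mm in diameter in its middle that ends 26 mm above the counter. Origin at the centre of its underside; z up, along the post.
- green_pad: Place for the thermometer: flat green pad fixed to the counter, 140 mm (its x) by 44 mm (its y), 4 mm thick. Origin at the centre of its underside; the thermometer lies along its x.
- pump: Bystander: loose white hand-rub bottle with a grey pump head, 64 mm in diameter, 153 mm tall, at the right side of the counter (-y). Origin at the centre of its underside. Leave alone.
- rack: Bystander: loose grey rack of capped sample tubes, 120 mm (its x) by 70 mm (its y), 92 mm tall over the caps, at the left side of the counter (+y). Origin at the centre of its underside. Leave alone.
There are look-alikes about, which are no part of the job. Of the things shaped like the part that bears jar_c, the white one is meant.

How it is judged:
By the outcome, as a careful person would: the job done as asked, in the order asked, and still so for the second after the job is handed in, with the robot touching nothing.
It also fails if it takes over 104 s, if anything falls off the work surface, if the arm or the gripper's body presses on something with over 40 N, if the wrist force passes 120 N, or if a joint passes its speed limit or range.

ROBOT

A 6-joint arm with a two-finger parallel gripper is mounted at the origin on the work surface. World frame = base frame: x ahead of the robot, y to its left, z up, the work surface at z = 0. Lengths are in m, angles in rad, forces in N, time in s.
With the tool pointing down it reaches from about 0.375 to 0.9 m from the base axis. Payload 3.1 kg.
Tool frame: the origin (TCP) lies midway between the tips of the shut fingers; the grasp point (between the pads) lies 19 mm behind it; z points along the fingers, y is the direction in which the jaws open and shut (so a half turn about z gives the same grasp; the last joint's range is limited). The gripper opens to 87 mm and grips with 3 to 60 N. Pads are 19 mm wide; open, the fingers measure 117 mm over their backs; the gripper's body (75 mm by 190 mm) begins 51 mm behind the grasp point.
Start: joints at [-1.425, 0.527, 1.433, -0, 1.181, -0.178], TCP at [0.199, -0.592, 0.223] pointing down, gripper open.
Joint ranges: [-3.08, 3.08], [-0.75, 2.2], [0.22, 2.44], [-1.43, 4.57], [0, 2.65], [-2.85, 2.85]. Speed limits (rad/s): [2.79, 2.79, 3.14, 3.14, 3.14, 3.14].

INTERFACE

Orientations are given as a unit quaternion [x, y, z, w].
In Python, from rig import robot gives the robot as it stands.
- The arm moves only by the tool move_arm, never from a script. Its argument "rows" is one flat list of numbers, 7 for each row, row after row: the shift along the world's x, y, z in mm, then the turn, a rotation vector about the world's x, y, z in rad, then the closure, from 0 (fully open) to 1 (shut). A call has 1 to 12 rows; each row shifts and turns the commanded pose from where the row before left it; what a row does not reach is not made up. A row lasts 1/10 s, in which the tool goes at most 50 mm and 8.59 degrees, less where a joint would pass 70% of its speed; a pose out of reach is approached as far as the arm can. A call with a gripper value outside its range is refused whole. The fingers move at their own pace and stop on an object; "grip_force" is the grip in N (left out, the last holds). Time passes only in rows, so rows that do not move let the fingers close. It gives the time, the measured TCP pose, the force and the opening at its end, in the units of the state.
- robot.get_obs(): the state, without advancing time (a new reading comes with each control period).
- robot.camera(name): name is "scene" or "top"; returns a dict with "color" (400x640x3 uint8, red, green, blue), "z_map" (400x640 float32, m along the optical axis (not along the pixel's ray), 0 where there is no reading), "camera_matrix" (3x3 intrinsics, pixels), "R" (3x3) and "t" (3): a world point X has camera coordinates R X + t. Camera axes: x right, y down, z forward; pixel columns grow to the right and rows downward; lengths in m; the calibration is good to about 2 mm. A picture is of the moment at which its call begins.
- robot.hand_in(): hands the job in, once; it reports no verdict.
Trained networks look in the newest picture that a camera, given by its name, has taken for a name from the list of things; names that differ only in an ending like _2 or _b are one class to them, and where a whole thing is asked for, a point or a joint stands for the part that bears it (a point fixed in the world has none). Each returns a list of dicts, best first, with "conf" (0 to 1); they miss things now and then, are a little off and sometimes report something else, mostly with a low value. They report only what shows in the picture. A call takes as long as a camera call. They do not tell look-alikes from the thing itself.
- robot.search_frame(camera, thing): "at" ([column, row] in pixels, amid what is visible of it).
- robot.spot_point(camera, thing): "at" ([column, row] in pixels: a listed point, or the origin of a listed thing).
The state is a dict: "time": time; "q": joint angles; "joint_velocities": joint speeds; "joint_torque": joint torques, N m; "position": TCP position; "tool_rot": TCP orientation; "ft_force": force on the tool from outside, world axes, zero at the start; "moment": the same for the moment, N m; "grip_width": finger opening in m.
Only numpy, scipy, OpenCV 4.12 (cv2) and the standard library are available. Lean on these libraries where they do the work, as an engineer would, in place of code of your own. Each camera call takes 0.05 s, during which the arm holds its last target.

## Working session

There is one attempt and no reset: what is moved stays moved. The work goes in short steps, Python scripts to look and compute and a tool call to move; the robot and the scene stay as the last step left them, time stands still between calls to the robot, and variables do not carry over. Pictures are saved under pics/ and viewed, and the job is handed in when it is done.

Besides the shell and the picture viewer there is one more tool, called after "Request:" as name(argument=value, ...) on one line, values as JSON. move_arm: Moves the arm, as the interface text tells. Its arguments: {"type":"object","properties":{"rows":{"type":"array","items":{"type":"number"}},"grip_force":{"type":"number"}},"required":["rows"]}

```bash
ls; mkdir -p pics; python3 - <<'E'
from rig import robot
import cv2
for n in ("scene","top"):
    c=robot.camera(n); cv2.imwrite(f"pics/{n}0.png",c["color"][:,:,::-1]); print(n,c["camera_matrix"].tolist(),c["R"].round(4).tolist(),c["t"].round(4).tolist())
o=robot.get_obs(); print(o)
E
```

```text
pics
scene [[396.9696469386479, 0.0, 317.7736369472177], [0.0, 396.9696469386479, 191.98345180973155], [0.0, 0.0, 1.0]] [[0.0419, 0.9989, -0.0208], [0.6368, -0.0427, -0.7698], [-0.7699, 0.019, -0.6379]] [-0.0364, -0.288, 1.6083]
top [[506.5312691108683, 0.0, 314.56213694861174], [0.0, 506.5312691108683, 201.65348891568146], [0.0, 0.0, 1.0]] [[-0.0175, -0.9998, 0.0121], [-0.9965, 0.0164, -0.0821], [0.0819, -0.0135, -0.9966]] [-0.0039, 0.5158, 1.7374]
{'time': 0.1, 'q': array([-1.42553225e+00,  5.28399920e-01,  1.43377505e+00, -1.67281328e-05,
        1.18138114e+00, -1.78524963e-01]), 'joint_velocities': array([ 0.00242217, -0.00049457, -0.00230918, -0.00102898,  0.00035693,
        0.00086076]), 'joint_torque': array([-4.94096766e-04, -4.40985525e+01, -1.77150285e+01,  6.34858129e-02,
        5.33987966e-02, -4.15103693e-05]), 'position': array([ 0.19876264, -0.59185998,  0.22165278]), 'tool_rot': array([ 9.86922691e-01,  1.61191307e-01,  8.59215761e-06, -9.81721386e-04]), 'ft_force': array([-0.21934136,  0.81691301,  0.33780538]), 'moment': array([-0.00855654,  0.02265663,  0.01670096]), 'grip_width': 0.08707269158194915}
```

View pics/scene0.png

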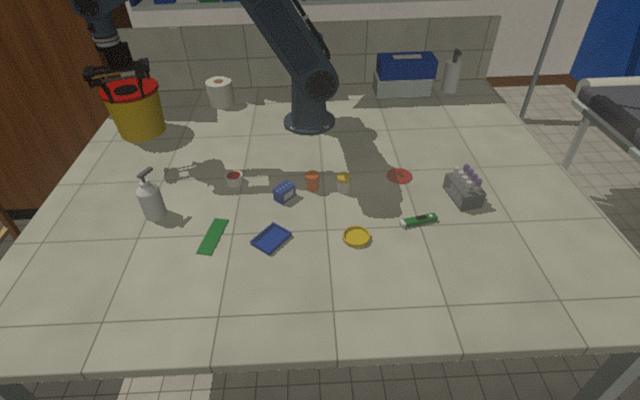

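View pics/top0.png

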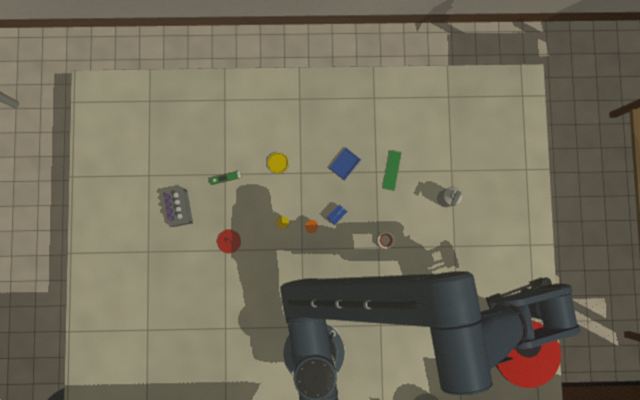

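Top view: the white jar with yellow lid is at about (283,222) and an orange jar at (311,226). Carton is at (337,214), tape (386,241), thermometer (224,178), dish (277,163), tray (344,164), pad (392,170), spindle (228,241), pump (452,197), rack (175,206). In the scene view the white jar is at (343,180) and the orange one at (312,181).

Next: close crops for the choice, then measuring.

```bash
cat > h.py <<'E'
from rig import robot
import numpy as np, cv2
def cam(n):
    c=robot.camera(n); return c
def world(c,uv,z=None):
    K,R,t=c["camera_matrix"],c["R"],c["t"]
    d=np.linalg.solve(K,np.array([uv[0],uv[1],1.0])); o=-R.T@t; r=R.T@d
    if z is None: raise 0
    return o+r*(z-o[2])/r[2]
def cloud(c):
    K,R,t=c["camera_matrix"],c["R"],c["t"]; Z=c["z_map"].astype(float)
    v,u=np.mgrid[0:Z.shape[0],0:Z.shape[1]]
    P=np.stack([(u-K[0,2])/K[0,0]*Z,(v-K[1,2])/K[1,1]*Z,Z],-1)
    W=(P-t)@R; W[Z==0]=np.nan; return W
def tri(c1,p1,c2,p2):
    P=[c["camera_matrix"]@np.c_[c["R"],c["t"]] for c in (c1,c2)]
    X=cv2.triangulatePoints(P[0],P[1],np.array(p1,float),np.array(p2,float))[:,0]; X=X[:3]/X[3]
    Y=world(c1,p1,X[2]); return X,np.linalg.norm(Y-X)
def crop(c,x0,y0,x1,y1,s,name):
    im=cv2.resize(c["color"][y0:y1,x0:x1,::-1],None,fx=s,fy=s,interpolation=cv2.INTER_CUBIC); cv2.imwrite(name,im)
E
python3 - <<'E'
from h import *
s=cam("scene"); t=cam("top")
crop(s,190,150,450,260,3,"pics/sc1.png"); crop(t,200,140,410,260,3.8,"pics/tc1.png")
for n in "jar_c carton_c tape_c thermo_c yellow_dish blue_tray red_spindle green_pad pump rack".split():
    a=robot.spot_point("scene",n); b=robot.spot_point("top",n)
    print(n,[(np.round(x["at"],1).tolist(),round(x["conf"],2)) for x in a[:3]],[(np.round(x["at"],1).tolist(),round(x["conf"],2)) for x in b[:3]])
    for x in a[:2]:
        for y in b[:2]:
            X,e=tri(s,x["at"],t,y["at"]); print("   ",X.round(4),round(e,4))
E
```

```text
jar_c [([344.4, 182.7], 0.76), ([307.2, 181.4], 0.51)] [([307.8, 223.2], 0.48), ([280.8, 221.2], 0.47)]
    [0.4458 0.0463 0.0316] 0.0556
    [0.4494 0.1037 0.0297] 0.0018
    [0.441  0.0019 0.0347] 0.0165
    [0.4526 0.059  0.0506] 0.0739
carton_c [([283.8, 191.7], 0.66)] [([336.9, 212.6], 0.45)]
    [ 0.4761 -0.0886  0.0257] 0.0009
tape_c [([231.8, 180.5], 0.83)] [([385.3, 242.1], 0.55)]
    [ 0.3718 -0.2608 -0.0025] 0.0043
thermo_c [([414.9, 221.1], 0.69)] [([224.3, 174.3], 0.47)]
    [0.6166 0.2962 0.0125] 0.0084
yellow_dish [([354.4, 240.4], 0.72)] [([276.4, 164.9], 0.6)]
    [ 0.6525  0.1174 -0.018 ] 0.0053
blue_tray [([267.9, 241.3], 0.63)] [([346.3, 163.4], 0.92), ([390.2, 171.4], 0.62)]
    [ 0.6524 -0.1289 -0.006 ] 0.0014
    [ 0.6258 -0.2281 -0.0178] 0.0972
red_spindle [([399.4, 177.4], 0.72)] [([228.3, 241.7], 0.78), ([444.8, 199.0], 0.49)]
    [ 0.3826  0.2923 -0.0107] 0.0009
    [ 0.6605 -0.1553  0.4989] 0.4556
green_pad [([213.8, 236.1], 0.62)] [([391.4, 169.1], 0.94)]
    [ 6.283e-01 -2.855e-01 -1.000e-04] 0.0022
pump [([157.7, 214.9], 0.79)] [([443.7, 197.2], 0.57), ([337.0, 214.8], 0.37), ([277.6, 165.6], 0.22)]
    [ 0.5258 -0.4691 -0.0028] 0.0006
    [ 0.5487 -0.2282  0.0856] 0.2042
rack [([461.1, 195.7], 0.59)] [([179.4, 210.9], 0.75), ([444.6, 197.4], 0.25)]
    [ 0.4935  0.4629 -0.0069] 0.0015
    [ 0.7555 -0.1076  0.6749] 0.5491
```

View pics/sc1.png

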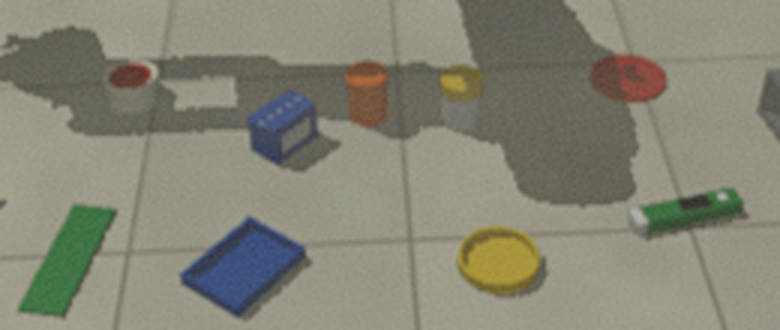

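View pics/tc1.png

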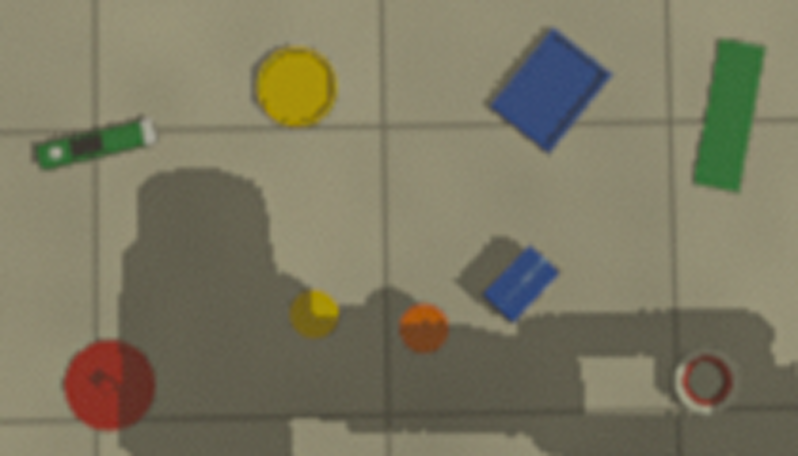

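The crops show four jar-like or cup-like candidates. In scene pixels these are the white body with yellow lid (343,182), the orange jar (312,181), the tape roll (234,178) and the pump (150,205). The white jar with the yellow lid is the one meant, and it is top (283,222).

Now precise measurement by colour segmentation.

```bash
cat >> h.py <<'E'
def mask(c,box,hue,smin=90,vmin=30):
    hsv=cv2.cvtColor(c["color"],cv2.COLOR_RGB2HSV); m=np.zeros(hsv.shape[:2],bool)
    h=hsv[...,0].astype(int); lo,hi=hue
    ok=((h>=lo)&(h<=hi)) if lo<=hi else ((h>=lo)|(h<=hi))
    ok&=(hsv[...,1]>=smin)&(hsv[...,2]>=vmin)
    x0,y0,x1,y1=box; m[y0:y1,x0:x1]=ok[y0:y1,x0:x1]; return m
def rep(c,m,z,lab):
    v,u=np.nonzero(m); W=cloud(c)[m]
    pts=np.array([world(c,(a,b),z) for a,b in zip(u,v)])
    (cx,cy),(w,h),a=cv2.minAreaRect((pts[:,:2]*1000).astype(np.float32))
    mu=pts[:,:2].mean(0); C=np.cov(((pts[:,:2]-mu)*1000).T); e,V=np.linalg.eigh(C); 
    print(lab,"n",m.sum(),"pix",u.mean().round(1),v.mean().round(1),"z med/p95 %.4f %.4f"%(np.nanmedian(W[:,2]),np.nanpercentile(W[:,2],95)),"mean",mu.round(4),"rect",np.round([cx,cy,w,h,a],1),"axis deg %.1f"%np.degrees(np.arctan2(V[1,1],V[0,1])),"sd",np.sqrt(e).round(1))
    return u.mean(),v.mean()
E
python3 - <<'E'
from h import *
s=cam("scene"); t=cam("top")
Wt=cloud(t);Ws=cloud(s)
print("table z", [np.nanmedian(Wt[b:b+8,a:a+8,2]).round(4) for a,b in ((310,100),(300,180),(250,140),(440,240))],[np.nanmedian(Ws[b:b+8,a:a+8,2]).round(4) for a,b in ((310,280),(310,220),(150,270),(450,270))])
R=dict(jar=((20,35),(270,210,298,234),(328,168,360,192),.058),carton=((105,125),(322,200,352,226),(270,178,300,206),.045),dish=((20,35),(262,148,294,178),(338,222,376,252),.014),
 tray=((105,125),(322,140,366,185),(245,218,298,258),.014),pad=((45,85),(375,142,410,196),(190,212,235,260),.004),thermo=((45,85),(200,166,246,190),(395,208,445,232),.018),
 spindle=((170,10),(212,225,245,258),(384,165,416,188),.004),core=((170,10),(374,230,398,254),(222,166,248,192),.030))
for k,(hue,bt,bs,z) in R.items():
    a=rep(t,mask(t,bt,hue),z,k+" top  "); b=rep(s,mask(s,bs,hue),z,k+" scene"); X,e=tri(t,a,s,b); print("   tri",X.round(4),round(e,4))
E
```

```text
table z [np.float64(-0.0011), np.float64(-0.0005), np.float64(0.0001), np.float64(-0.0009)] [np.float64(0.0005), np.float64(0.0004), np.float64(0.0004), np.float64(0.0006)]
jar top   n 148 pix 282.3 222.1 z med/p95 0.0573 0.0634 mean [0.445  0.0984] rect [445.4  97.6  44.   40.6  89. ] axis deg 83.2 sd [11.4 11.9]
jar scene n 134 pix 343.4 177.4 z med/p95 0.0573 0.0600 mean [0.4582 0.0974] rect [458.6  97.8  40.2  55.5  85.5] axis deg 172.7 sd [11.2 14.8]
   tri [0.4454 0.0989 0.048 ] 0.0
carton top   n 176 pix 336.4 214.4 z med/p95 0.0442 0.0521 mean [ 0.4687 -0.0861] rect [468.5 -86.6  33.8  58.2  44. ] axis deg 135.0 sd [10.2 17.1]
carton scene n 116 pix 282.9 187.6 z med/p95 0.0450 0.0477 mean [ 0.4793 -0.089 ] rect [492.4 -95.9  47.2  96.5  64.1] axis deg 155.0 sd [11.7 20.9]
   tri [ 0.4692 -0.0879  0.0366] 0.0013
dish top   n 391 pix 277.6 162.4 z med/p95 0.0040 0.0154 mean [0.6563 0.1144] rect [656.2 114.8  73.6  74.4  89.2] axis deg -156.9 sd [19.5 19.9]
dish scene n 498 pix 355.8 236.2 z med/p95 0.0056 0.0152 mean [0.6667 0.1132] rect [665.3 112.4  73.8  84.2  81.9] axis de
[... 1055 characters left out ...]
0.3024 0.0073] 0.0005
spindle top   n 457 pix 228.4 240.9 z med/p95 0.0032 0.0128 mean [0.3852 0.289 ] rect [384.9 288.7  81.5  80.4  44.5] axis deg -147.9 sd [20.9 21. ]
spindle scene n 283 pix 399.7 175.5 z med/p95 0.0045 0.0175 mean [0.3911 0.2909] rect [390.4 290.5  75.3  83.1  79.9] axis deg -179.8 sd [19.7 21.8]
   tri [ 0.3854  0.2908 -0.0007] 0.0011
core top   n 59 pix 385.8 240.2 z med/p95 0.0289 0.0364 mean [ 0.378  -0.2551] rect [ 378.7 -255.8   41.4   41.2   89. ] axis deg 50.2 sd [13.5 14.2]
core scene n 77 pix 233.2 174.8 z med/p95 0.0230 0.0322 mean [ 0.384  -0.2538] rect [ 382.1 -254.2   39.2   37.6   86.1] axis deg 118.3 sd [10.4 10.6]
   tri [ 0.3779 -0.2556  0.0254] 0.0002
```

Pixel positions agree with expectations. The two cameras differ by about 6–8 mm in x on the flat pad and spindle, so I'll check calibration against the gripper. First I move over the jar with the jaws along x.

Request:
move_arm(rows=[46,18,0,0,0,0.1386,0,46,18,0,0,0,0.1386,0,46,18,0,0,0,0.1386,0,46,18,0,0,0,0.1386,0,46,18,0,0,0,0.1386,0,2,48,-6,0,0,0.079,0,2,48,-6,0,0,0.079,0,2,48,-6,0,0,0.079,0,2,48,-6,0,0,0.079,0,2,48,-6,0,0,0.079,0,2,48,-6,0,0,0.079,0,2,48,-6,0,0,0.079,0], grip_force=15)

```text
time: 2.5
position: [0.4429, -0.1648, 0.1806]
tool_rot: [0.707, 0.708, 0.0, 0.0]
ft_force: [0.6, 0.5, 0.5]
grip_width: 0.0871
```

Request:
move_arm(rows=[0,44,-4,0,0,0,0,0,44,-4,0,0,0,0,0,44,-4,0,0,0,0,0,44,-4,0,0,0,0,0,44,-4,0,0,0,0,0,44,-4,0,0,0,0,0,0,0,0,0,0,0,0,0,0,0,0,0,0])

```text
time: 3.3
position: [0.4429, 0.0983, 0.1566]
tool_rot: [0.706, 0.708, -0.0, 0.0]
ft_force: [0.0, -0.4, 0.1]
grip_width: 0.0871
```

```bash
python3 - <<'E'
from h import *
s=cam("scene"); t=cam("top")
crop(s,250,60,420,200,4.5,"pics/s2.png"); crop(t,200,140,410,280,3.8,"pics/t2.png")
p=robot.get_obs()["position"]
for c,n in((s,"scene"),(t,"top")):
    W=cloud(c)
    m=(np.abs(W[...,0]-p[0])<.13)&(np.abs(W[...,1]-p[1])<.13)&(W[...,2]>.12)&(W[...,2]<.34)
    for z0 in np.arange(.14,.34,.02):
        k=m&(W[...,2]>=z0)&(W[...,2]<z0+.02); P=W[k]
        if len(P)>5: print(n,z0.round(2),len(P),np.percentile(P,2,axis=0).round(4),np.percentile(P,98,axis=0).round(4))
    k=c["camera_matrix"]@(c["R"]@p+c["t"]); print("TCP pix",k[:2]/k[2])
E
```

```text
scene 0.16 46 [0.493  0.0875 0.1604] [0.4997 0.1075 0.1778]
scene 0.18 43 [0.496  0.0867 0.1804] [0.5028 0.1067 0.1997]
scene 0.2 48 [0.3925 0.0867 0.2008] [0.5064 0.108  0.2155]
scene 0.22 128 [0.3944 0.0604 0.2264] [0.5336 0.1335 0.2397]
scene 0.24 256 [0.3638 0.0604 0.2406] [0.5393 0.1333 0.2594]
scene 0.26 485 [0.3697 0.0623 0.2609] [0.5411 0.1318 0.2787]
scene 0.28 130 [0.4131 0.0756 0.2805] [0.4634 0.1229 0.2994]
scene 0.3 115 [0.45   0.0651 0.3006] [0.463  0.128  0.3195]
scene 0.32 198 [0.4079 0.0616 0.3224] [0.4822 0.1336 0.3389]
TCP pix [343.39442905 147.66096833]
top 0.24 106 [0.3839 0.0613 0.242 ] [0.5178 0.1349 0.2591]
top 0.26 337 [0.3829 0.0626 0.2614] [0.5381 0.1316 0.275 ]
top 0.3 18 [0.394  0.0731 0.3088] [0.4088 0.1252 0.3194]
top 0.32 120 [0.3941 0.0687 0.3209] [0.4089 0.1343 0.3344]
TCP pix [281.218512   221.34193266]
```

View pics/s2.png

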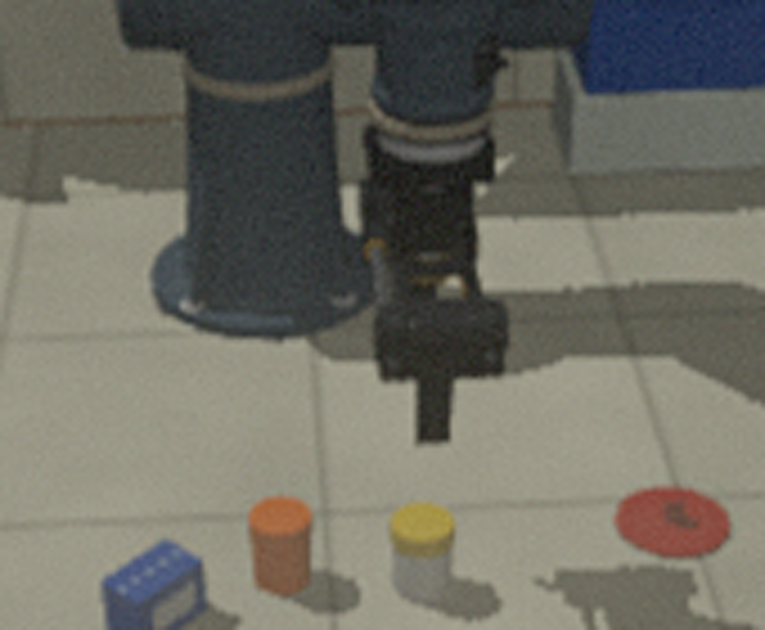

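View pics/t2.png

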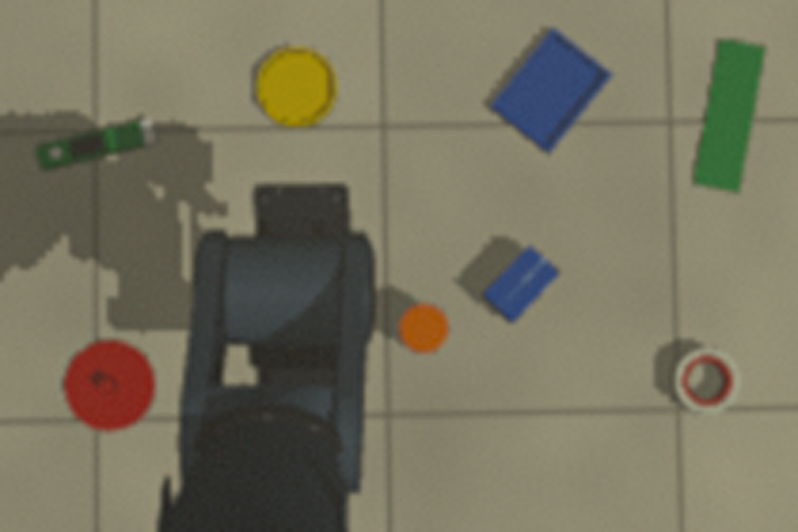

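The scene view shows the white jar with yellow lid directly below the fingers, crop (423,545), and the orange jar well to the side at (282,545). The gripper's edges read from the depth maps match the robot's pose within about 3 mm, with the scene camera slightly high in x. The choice is confirmed, so I descend to the lid.

Request:
move_arm(rows=[2,0,-25,0,0,0,0,0,0,-25,0,0,0,0,0,0,-25,0,0,0,0,0,0,-25,0,0,0,0,0,0,-15,0,0,0,0,0,0,-13,0,0,0,0,0,0,0,0,0,0,0])

```text
time: 4.1
position: [0.4446, 0.0957, 0.0273]
tool_rot: [0.709, 0.706, -0.001, -0.001]
ft_force: [-0.2, 0.4, 0.6]
grip_width: 0.087
```

Request:
move_arm(rows=[0,0,0,0,0,0,0.3,0,0,0,0,0,0,0.4,0,0,0,0,0,0,0.5,0,0,0,0,0,0,0.7,0,0,0,0,0,0,0.8,0,0,0,0,0,0,0.8,0,0,0,0,0,0,0.8,0,0,0,0,0,0,0.8])

```text
time: 4.9
position: [0.4449, 0.0976, 0.0287]
tool_rot: [0.707, 0.707, 0.0, 0.0]
ft_force: [0.0, 0.0, 2.9]
grip_width: 0.0442
```

Request:
move_arm(rows=[0,0,10,0,0,0,0.8,0,0,20,0,0,0,0.8,0,0,25,0,0,0,0.8,0,0,25,0,0,0,0.8,30,3,0,0,0,0,0.8,40,3,0,0,0,0,0.8,40,3,0,0,0,0,0.8,40,3,0,0,0,0,0.8,40,3,0,0,0,0,0.8,23,2,0,0,0,0,0.8,0,0,0,0,0,0,0.8,0,0,0,0,0,0,0.8])

```text
time: 6.1
position: [0.6566, 0.1145, 0.1082]
tool_rot: [0.707, 0.707, -0.001, -0.001]
ft_force: [-1.2, 0.3, -0.7]
grip_width: 0.0443
```

```bash
python3 - <<'E'
from h import *
s=cam("scene"); crop(s,290,120,430,260,4.2,"pics/s3.png")
o=robot.get_obs(); print(o["position"],o["ft_force"],o["grip_width"])
E
```

```text
[0.65575823 0.11457368 0.10812292] [-0.27579207 -0.12427014 -0.08392952] 0.04417882349795254
```

View pics/s3.png

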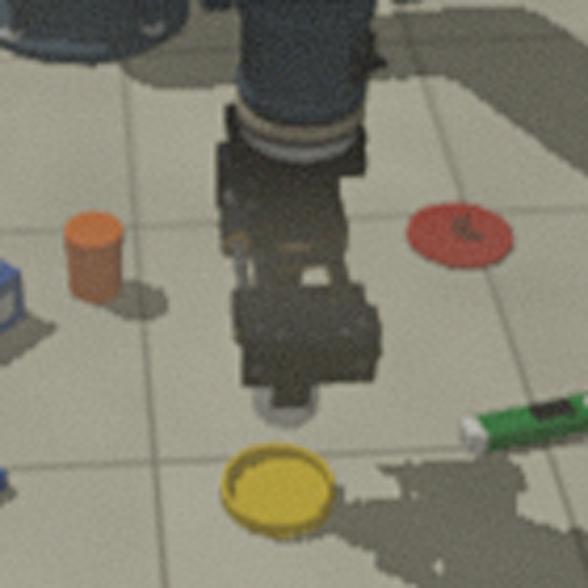

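The jar is held upright above the dish, crop (285,400), with the dish at (278,490). Lowering.

Request:
move_arm(rows=[1,0,-20,0,0,0,0.8,0,0,-20,0,0,0,0.8,0,0,-15,0,0,0,0.8,0,0,-10,0,0,0,0.8,0,0,-5,0,0,0,0.8,0,0,-2,0,0,0,0.8,0,0,0,0,0,0,0.8,0,0,-1,0,0,0,0.8,0,0,0,0,0,0,0.8])

```text
time: 7.05
position: [0.6593, 0.1145, 0.0361]
tool_rot: [0.707, 0.707, 0.0, 0.0]
ft_force: [-0.3, 0.7, -0.9]
grip_width: 0.0443
```

Request:
move_arm(rows=[0,0,-1,0,0,0,0.8,0,0,-1,0,0,0,0.8,0,0,-1,0,0,0,0.8,0,0,0,0,0,0,0.8,0,0,0,0,0,0,0.8])

```text
time: 7.55
position: [0.6589, 0.1145, 0.0328]
tool_rot: [0.707, 0.707, 0.0, 0.0]
ft_force: [-0.6, 0.0, 1.5]
grip_width: 0.0443
```

Request:
move_arm(rows=[0,0,0,0,0,0,0.45,0,0,0,0,0,0,0.4,0,0,0,0,0,0,0.3,0,0,0,0,0,0,0.2,0,0,0,0,0,0,0.1,0,0,0,0,0,0,0.0,0,0,0,0,0,0,0,0,0,10,0,0,0,0,0,0,25,0,0,0,0,0,0,30,0,0,0,0,0,0,40,0,0,0,0])

```text
time: 8.65
position: [0.6576, 0.1144, 0.1377]
tool_rot: [0.707, 0.707, -0.001, -0.001]
ft_force: [0.1, -0.3, -0.1]
grip_width: 0.0869
```

```bash
python3 - <<'E'
from h import *
s=cam("scene"); crop(s,290,120,430,260,4.2,"pics/s4.png")
o=robot.get_obs(); print(o["time"],o["position"],o["ft_force"],o["grip_width"])
W=cloud(s); P=W[220:245,340:370].reshape(-1,3); print(np.nanpercentile(P[:,2],[95,98]))
E
```

```text
8.7 [0.66280184 0.11476831 0.1464239 ] [1.55394253 0.37054881 4.47288452] 0.08692814373948243
[0.06264519 0.06389741]
```

View pics/s4.png

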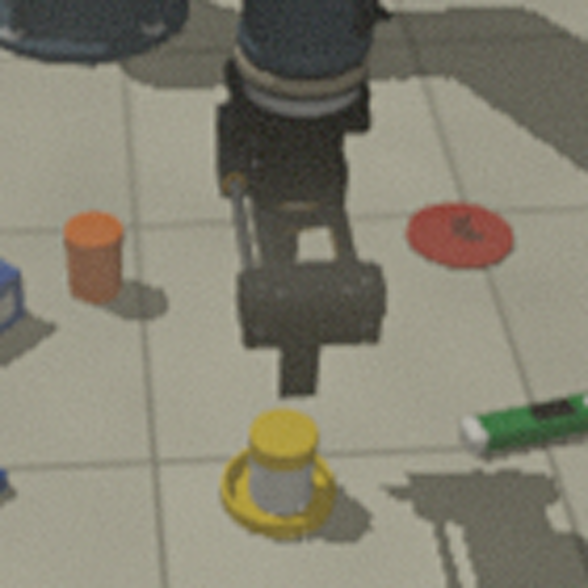

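The jar stands upright in the dish at crop (283,460), and its top reads 62–64 mm (58 + 4 expected). Next is the carton at (0.470,-0.0865), with the jaws turned to about 44.5°.

Request:
move_arm(rows=[-31,-33,0,0,0,0.13,0,-31,-33,0,0,0,0.13,0,-31,-33,0,0,0,0.13,0,-31,-33,0,0,0,0.13,0,-31,-33,0,0,0,0.13,0,-32,-34,0,0,0,0.127,0,0,0,0,0,0,0,0,0,0,0,0,0,0,0,0,0,0,0,0,0,0])

```text
time: 9.6
position: [0.4731, -0.0844, 0.1381]
tool_rot: [0.387, 0.922, 0.0, 0.001]
ft_force: [0.5, 0.5, 0.2]
grip_width: 0.087
```

```bash
python3 - <<'E'
from h import *
s=cam("scene"); crop(s,240,130,380,260,4.4,"pics/s5.png")
o=robot.get_obs(); print(o["time"],o["position"],o["tool_rot"],o["grip_width"])
rep(s,mask(s,(265,172,302,210),(105,125)),.045,"c")
W=cloud(s); m=np.zeros(W.shape[:2],bool); m[172:212,262:305]=1; P=W[m&(W[...,2]>.040)&(W[...,2]<.052)]
print((cv2.minAreaRect((P[:,:2]*1000).astype(np.float32))),P.mean(0),len(P))
E
```

```text
9.65 [ 0.47320896 -0.08405783  0.13798187] [3.86726881e-01 9.22193783e-01 1.05294587e-04 9.66333725e-04] 0.08706453754097407
c n 100 pix 282.8 187.1 z med/p95 0.0452 0.0476 mean [ 0.4772 -0.0893] rect [475.8 -88.1  33.5  57.5  44.7] axis deg 142.8 sd [10.  16.5]
((471.7696228027344, -88.18922424316406), (41.19794845581055, 62.593929290771484), 45.26789855957031) [ 0.4740409  -0.08876657  0.04488959] 181
```

View pics/s5.png

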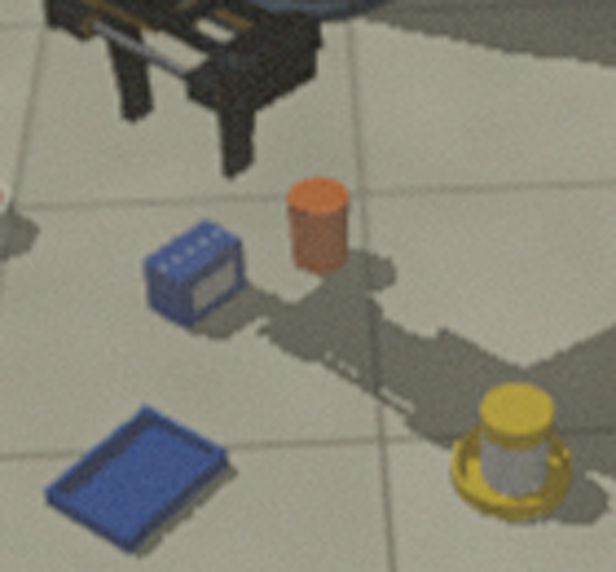

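The picture shows the carton at crop (195,275) and free space round it for the fingers. The orange jar is at (318,230) and the jar in the dish at (515,450).

Request:
move_arm(rows=[-2,-3,-25,0,0,0,0,0,0,-25,0,0,0,0,0,0,-25,0,0,0,0,0,0,-20,0,0,0,0,0,0,-15,0,0,0,0,0,0,-12,0,0,0,0,0,0,0,0,0,0,0,0,0,0,0,0,0,0])

```text
time: 10.45
position: [0.4704, -0.0871, 0.0155]
tool_rot: [0.387, 0.922, -0.0, 0.0]
ft_force: [0.7, -1.0, -0.3]
grip_width: 0.0874
```

Request:
move_arm(rows=[0,0,0,0,0,0,0.3,0,0,0,0,0,0,0.45,0,0,0,0,0,0,0.6,0,0,0,0,0,0,0.8,0,0,0,0,0,0,0.8,0,0,0,0,0,0,0.8,0,0,0,0,0,0,0.8,0,0,0,0,0,0,0.8])

```text
time: 11.25
position: [0.4699, -0.0875, 0.0156]
tool_rot: [0.387, 0.922, -0.0, -0.0]
ft_force: [0.3, -0.9, 0.2]
grip_width: 0.0376
```

Request:
move_arm(rows=[0,0,10,0,0,0,0.8,0,0,25,0,0,0,0.8,0,0,35,0,0,0,0.8,36,-6,0,0,0,0.02,0.8,36,-6,0,0,0,0.02,0.8,36,-6,0,0,0,0.02,0.8,36,-7,0,0,0,0.02,0.8,37,-7,0,0,0,0.016,0.8,0,0,0,0,0,0,0.8,0,0,0,0,0,0,0.8,0,0,0,0,0,0,0.8])

```text
time: 12.35
position: [0.649, -0.1188, 0.0853]
tool_rot: [0.342, 0.94, -0.0, -0.002]
ft_force: [-0.6, 0.8, -1.3]
grip_width: 0.0383
```

```bash
python3 - <<'E'
from h import *
s=cam("scene");t=cam("top"); crop(s,230,150,370,260,4.4,"pics/s6.png"); crop(t,290,110,400,240,4.4,"pics/t6.png")
o=robot.get_obs(); print(o["time"],o["position"],o["tool_rot"],o["grip_width"])
E
```

```text
12.45 [ 0.6491908  -0.11895637  0.08546481] [ 3.42363698e-01  9.39566841e-01 -2.02042476e-05 -1.11791570e-03] 0.03830687365378081
```

View pics/s6.png

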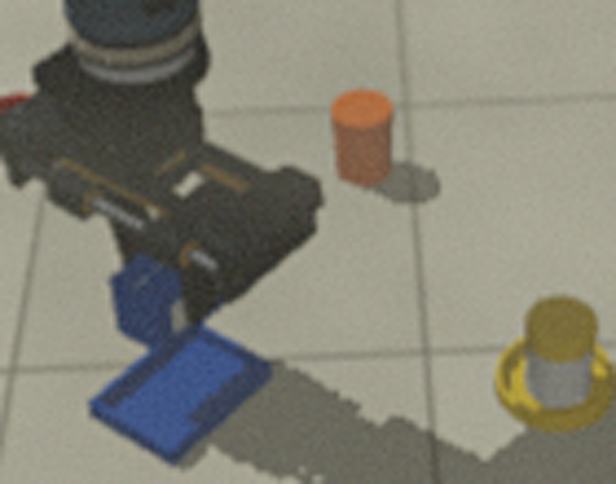

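The carton hangs level at crop (148,300) above the tray (180,390). The yaw is 50°, matching the tray. Lowering.

Request:
move_arm(rows=[2,-1,-20,0,0,0,0.8,0,0,-20,0,0,0,0.8,0,0,-12,0,0,0,0.8,0,0,-7,0,0,0,0.8,0,0,-4,0,0,0,0.8,0,0,-1,0,0,0,0.8,0,0,-1,0,0,0,0.8,0,0,-1,0,0,0,0.8,0,0,0,0,0,0,0.8,0,0,0,0,0,0,0.8])

```text
time: 13.45
position: [0.6531, -0.1206, 0.0199]
tool_rot: [0.342, 0.94, -0.0, 0.0]
ft_force: [-0.5, -0.1, -0.4]
grip_width: 0.0379
```

Request:
move_arm(rows=[0,0,-0.6,0,0,0,0.8,0,0,0,0,0,0,0.8,0,0,0,0,0,0,0.5,0,0,0,0,0,0,0.4,0,0,0,0,0,0,0.2,0,0,0,0,0,0,0.1,0,0,0,0,0,0,0,0,0,0,0,0,0,0,0,0,10,0,0,0,0,0,0,30,0,0,0,0,0,0,40,0,0,0,0,0,0,40,0,0,0,0])

```text
time: 14.65
position: [0.6525, -0.1204, 0.1404]
tool_rot: [0.342, 0.94, -0.0, -0.0]
ft_force: [1.5, -0.4, 0.6]
grip_width: 0.087
```

```bash
python3 - <<'E'
from h import *
s=cam("scene"); crop(s,230,150,370,260,4.4,"pics/s7.png")
o=robot.get_obs(); print(o["time"],o["position"],o["tool_rot"],o["grip_width"])
W=cloud(s); m=np.zeros(W.shape[:2],bool); m[205:260,240:300]=1; P=W[m&(W[...,2]>.040)&(W[...,2]<.056)]
print((cv2.minAreaRect((P[:,:2]*1000).astype(np.float32))),P.mean(0),len(P))
E
```

```text
14.7 [ 0.6570843  -0.12179868  0.14857098] [ 3.42167531e-01  9.39616297e-01 -1.20950322e-05  6.52641247e-03] 0.08670842141720075
((656.297119140625, -121.5481185913086), (41.778717041015625, 64.39813232421875), 53.37871551513672) [ 0.6589578  -0.12082921  0.0482936 ] 288
```

View pics/s7.png

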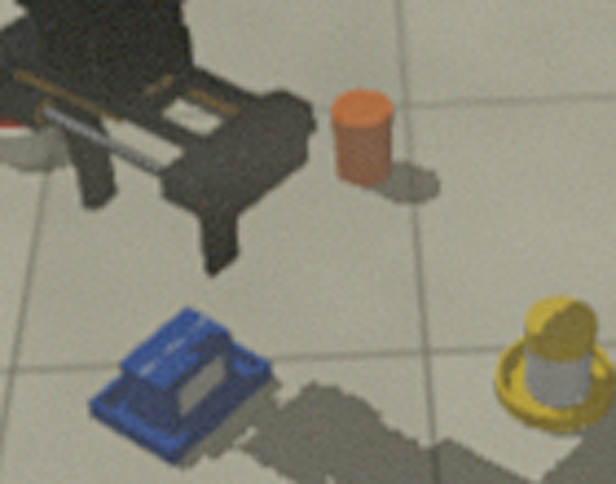

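The carton sits in the tray, its top at 48 mm (49 expected), crop (180,350). Scene x reads about 3 mm above the robot's own value, consistent with the earlier check. Next is the tape roll.

Request:
move_arm(rows=[-39,-19,0,0,0,-0.125,0,-39,-19,0,0,0,-0.125,0,-39,-19,0,0,0,-0.125,0,-39,-19,0,0,0,-0.125,0,-39,-19,0,0,0,-0.125,0,-39,-20,0,0,0,-0.125,0,-39,-20,0,0,0,-0.123,0,0,0,0,0,0,0,0,0,0,0,0,0,0,0,0,0,0,0,0,0,0])

```text
time: 15.7
position: [0.381, -0.2557, 0.1394]
tool_rot: [0.707, 0.707, 0.0, 0.001]
ft_force: [0.4, 0.2, 0.2]
grip_width: 0.0871
```

```bash
python3 - <<'E'
from h import *
s=cam("scene"); crop(s,180,110,290,210,5,"pics/s8.png")
o=robot.get_obs(); print(o["time"],o["position"],o["tool_rot"],o["grip_width"])
W=cloud(s); m=np.zeros(W.shape[:2],bool); m[150:205,205:262]=1; P=W[m&(W[...,2]>.024)&(W[...,2]<.036)]
print((cv2.minAreaRect((P[:,:2]*1000).astype(np.float32))),P.mean(0),len(P))
E
```

```text
15.75 [ 0.38114365 -0.25544334  0.13928869] [7.06794386e-01 7.07418603e-01 7.76172827e-05 7.81361987e-04] 0.08719951498743596
((382.31475830078125, -256.008544921875), (60.580909729003906, 57.676700592041016), 54.619503021240234) [ 0.38348671 -0.2548954   0.0291175 ] 139
```

View pics/s8.png

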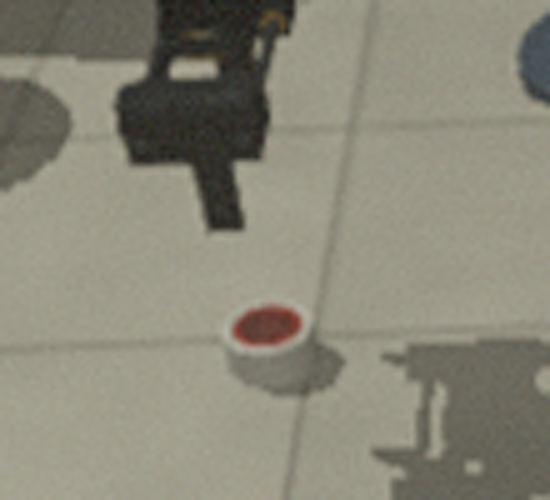

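The tape roll lies flat at crop (270,340), alone, with its top at 29 mm and centre (0.380,-0.256). Descending.

Request:
move_arm(rows=[-1,0,-25,0,0,0,0,0,0,-25,0,0,0,0,0,0,-25,0,0,0,0,0,0,-25,0,0,0,0,0,0,-18,0,0,0,0,0,0,-10,0,0,0,0,0,0,-5,0,0,0,0,0,0,0,0,0,0,0,0,0,0,0,0,0,0])

```text
time: 16.65
position: [0.3794, -0.2557, 0.0065]
tool_rot: [0.707, 0.707, -0.0, 0.001]
ft_force: [-0.1, -0.4, 0.1]
grip_width: 0.0872
```

Request:
move_arm(rows=[0,0,0,0,0,0,0.2,0,0,0,0,0,0,0.3,0,0,0,0,0,0,0.4,0,0,0,0,0,0,0.6,0,0,0,0,0,0,0.6,0,0,0,0,0,0,0.6,0,0,0,0,0,0,0.6])

```text
time: 17.35
position: [0.3789, -0.2556, 0.0062]
tool_rot: [0.707, 0.707, -0.0, 0.0]
ft_force: [-0.5, 0.1, 3.9]
grip_width: 0.0599
```

Request:
move_arm(rows=[0,0,15,0,0,0,0.6,0,0,35,0,0,0,0.6,0,0,40,0,0,0,0.6,0,0,35,0,0,0,0.6,15,40,0,0,0,0,0.6,15,40,0,0,0,0,0.6,15,40,0,0,0,0,0.6,15,40,0,0,0,0,0.6,5,40,0,0,0,0,0.6,0,45,0,0,0,0,0.6,0,45,0,0,0,0,0.6,0,45,0,0,0,0,0.6])

```text
time: 18.55
position: [0.4432, 0.0813, 0.1306]
tool_rot: [0.708, 0.707, -0.0, -0.0]
ft_force: [-0.2, -0.0, -1.0]
grip_width: 0.0596
```

Request:
move_arm(rows=[-10,45,0,0,0,0,0.6,-10,45,0,0,0,0,0.6,-10,45,0,0,0,0,0.6,-14,40,0,0,0,0,0.6,-14,34,0,0,0,0,0.6,0,0,0,0,0,0,0.6,0,0,0,0,0,0,0.6,0,0,0,0,0,0,0.6])

```text
time: 19.35
position: [0.3859, 0.2878, 0.1307]
tool_rot: [0.708, 0.707, -0.0, 0.0]
ft_force: [-0.7, -0.3, -0.5]
grip_width: 0.0601
```

```bash
python3 - <<'E'
from h import *
s=cam("scene"); crop(s,350,100,450,200,5,"pics/s9.png")
o=robot.get_obs(); print(o["time"],o["position"],o["tool_rot"],o["grip_width"],o["ft_force"])
rep(s,mask(s,(384,165,416,188),(170,10)),.004,"sp")
t=cam("top"); W=cloud(s); m=mask(s,(384,160,416,190),(170,10))&(W[...,2]>.012); print(m.sum(),W[m].round(4))
E
```

```text
19.4 [0.38620902 0.28749985 0.13076554] [ 7.07984549e-01  7.06227854e-01 -3.11359475e-04  2.43391199e-06] 0.05977468465104092 [ 0.31060189 -0.42137533 -1.30459901]
sp n 300 pix 399.0 175.7 z med/p95 0.0042 0.0167 mean [0.3917 0.2885] rect [390.1 288.9  78.6  83.   80. ] axis deg -165.9 sd [21.1 21.3]
22 [[0.3831 0.2845 0.025 ]
 [0.3854 0.2872 0.0265]
 [0.3892 0.2894 0.0292]
 [0.382  0.2948 0.0236]
 [0.39   0.283  0.026 ]
 [0.3916 0.2859 0.0271]
 [0.3901 0.2896 0.0258]
 [0.3891 0.2932 0.0249]
 [0.3911 0.2832 0.0228]
 [0.3908 0.2866 0.0224]
 [0.3915 0.2897 0.0227]
 [0.3909 0.2931 0.0221]
 [0.3867 0.2815 0.0155]
 [0.3885 0.2844 0.0167]
 [0.391  0.287  0.0184]
 [0.3926 0.2931 0.0193]
 [0.3876 0.2817 0.0121]
 [0.39   0.2844 0.0137]
 [0.3941 0.2865 0.0167]
 [0.391  0.2907 0.0141]
 [0.3929 0.2935 0.0154]
 [0.3936 0.2871 0.0122]]
```

View pics/s9.png

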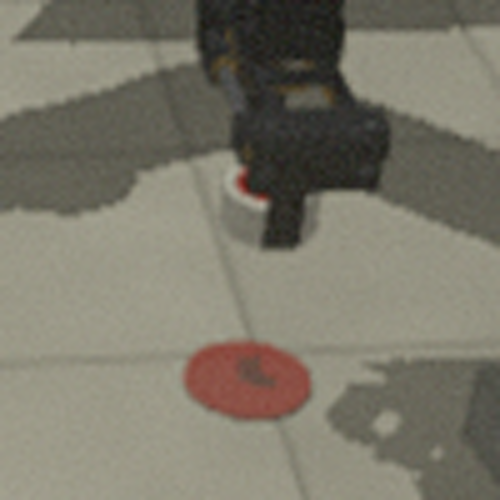

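The tape is held flat at crop (270,205) above the spindle disc (248,380). Post points fit a centre of about (0.386,0.288), where the hand is now. Lowering.

Request:
move_arm(rows=[0,0,-25,0,0,0,0.6,0,0,-25,0,0,0,0.6,0,0,-20,0,0,0,0.6,0,0,-15,0,0,0,0.6,0,0,-8,0,0,0,0.6,0,0,-5,0,0,0,0.6,0,0,0,0,0,0,0.6])

```text
time: 20.15
position: [0.3861, 0.288, 0.0327]
tool_rot: [0.708, 0.706, -0.0, -0.0]
ft_force: [-0.2, 0.1, -0.5]
grip_width: 0.0598
```

Request:
move_arm(rows=[0,0,-6,0,0,0,0.6,0,0,-6,0,0,0,0.6,0,0,-5,0,0,0,0.6,0,0,-3,0,0,0,0.6,0,0,-1,0,0,0,0.6,0,0,0,0,0,0,0.6,0,0,0,0,0,0,0.6])

```text
time: 20.85
position: [0.3859, 0.2886, 0.012]
tool_rot: [0.707, 0.707, 0.0, 0.0]
ft_force: [0.6, 1.1, -1.4]
grip_width: 0.0602
```

Request:
move_arm(rows=[0,0,-1,0,0,0,0.6,0,0,-1,0,0,0,0.6,0,0,0,0,0,0,0.6,0,0,0,0,0,0,0.6,0,0,0,0,0,0,0.28,0,0,0,0,0,0,0.2,0,0,0,0,0,0,0.1,0,0,0,0,0,0,0,0,0,0,0,0,0,0,0,0,0,0,0,0,0])

```text
time: 21.85
position: [0.3858, 0.2885, 0.0099]
tool_rot: [0.707, 0.707, -0.0, -0.0]
ft_force: [-0.5, 0.8, 0.4]
grip_width: 0.0856
```

Request:
move_arm(rows=[0,0,10,0,0,0,0,0,0,25,0,0,0,0,0,0,35,0,0,0,0,0,0,40,0,0,0,0,0,0,20,0,0,0,0,0,0,0,0,0,0,0,0,0,0,0,0,0,0])

```text
time: 22.55
position: [0.3858, 0.2885, 0.1405]
tool_rot: [0.707, 0.707, 0.001, 0.0]
ft_force: [0.1, 0.3, 0.2]
grip_width: 0.0872
```

```bash
python3 - <<'E'
from h import *
s=cam("scene"); crop(s,350,120,450,240,5,"pics/s10.png")
o=robot.get_obs(); print(o["time"],o["position"],o["tool_rot"],o["grip_width"],o["ft_force"])
W=cloud(s); m=np.zeros(W.shape[:2],bool); m[150:190,375:425]=1; P=W[m&(W[...,2]>.028)&(W[...,2]<.042)]
print((cv2.minAreaRect((P[:,:2]*1000).astype(np.float32))),P.mean(0),len(P))
m=np.zeros(W.shape[:2],bool); m[205:235,390:450]=1; P=W[m&(W[...,2]>.012)&(W[...,2]<.024)]
print("thermo",(cv2.minAreaRect((P[:,:2]*1000).astype(np.float32))),P.mean(0),len(P))
t=cam("top");W=cloud(t); m=np.zeros(W.shape[:2],bool); m[160:195,195:255]=1; P=W[m&(W[...,2]>.010)&(W[...,2]<.028)]
print("thermo top",(cv2.minAreaRect((P[:,:2]*1000).astype(np.float32))),P.mean(0),len(P)); crop(t,190,140,300,260,5,"pics/t10.png")
E
```

```text
22.6 [0.38518503 0.28819903 0.13964502] [ 7.07450488e-01  7.06762701e-01 -5.08566056e-04 -1.81332483e-04] 0.08690370365780264 [ 0.32606212  0.25848343 -0.0096733 ]
((389.1241455078125, 287.4101867675781), (55.032466888427734, 60.89738845825195), 78.73780059814453) [0.39093061 0.28733177 0.03310467] 139
thermo ((610.152099609375, 298.5928039550781), (28.038084030151367, 110.78446960449219), 10.906190872192383) [0.61179413 0.29647429 0.0176743 ] 263
thermo top ((607.750244140625, 301.5099182128906), (166.1441192626953, 90.55481719970703), 84.95582580566406) [0.60698378 0.29834239 0.01689075] 222
```

View pics/s10.png

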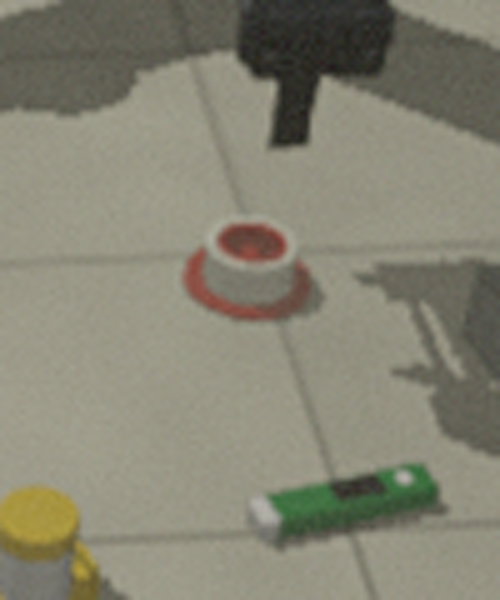

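View pics/t10.png

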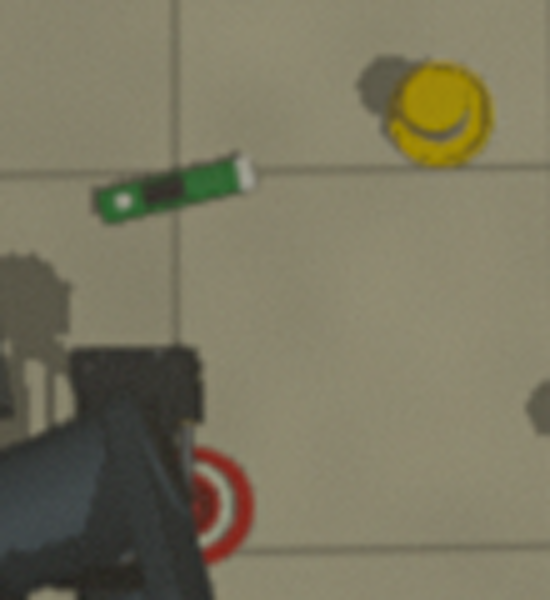

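The tape is on the spindle over the post with its top at 33 mm (34 expected), crop (250,270). The thermometer is at scene crop (345,500), centre about (0.607,0.298), long axis about 101.5°.

Request:
move_arm(rows=[44,2,-8,0,0,0.04,0,44,2,-8,0,0,0.04,0,44,2,-8,0,0,0.04,0,45,2,-8,0,0,0.04,0,45,2,-8,0,0,0.04,0,0,0,0,0,0,0,0,0,0,0,0,0,0,0,0,0,0,0,0,0,0])

```text
time: 23.45
position: [0.6054, 0.2982, 0.0983]
tool_rot: [0.633, 0.774, -0.002, -0.001]
ft_force: [-0.3, -0.6, -0.6]
grip_width: 0.087
```

```bash
python3 - <<'E'
from h import *
s=cam("scene"); crop(s,370,150,470,250,5,"pics/s11.png")
o=robot.get_obs(); print(o["time"],o["position"],o["tool_rot"],o["grip_width"],o["ft_force"])
W=cloud(s); m=np.zeros(W.shape[:2],bool); m[205:235,390:450]=1; P=W[m&(W[...,2]>.012)&(W[...,2]<.024)]
print("thermo",(cv2.minAreaRect((P[:,:2]*1000).astype(np.float32))),P.mean(0),len(P))
E
```

```text
23.5 [0.60551855 0.29839033 0.09902335] [ 0.63319309  0.77399167 -0.00149017 -0.00109388] 0.08722979418375457 [-0.456979    0.43378588  0.19897321]
thermo ((608.664794921875, 297.43768310546875), (28.424423217773438, 109.81424713134766), 11.702486991882324) [0.61167246 0.29683463 0.0175778 ] 262
```

View pics/s11.png

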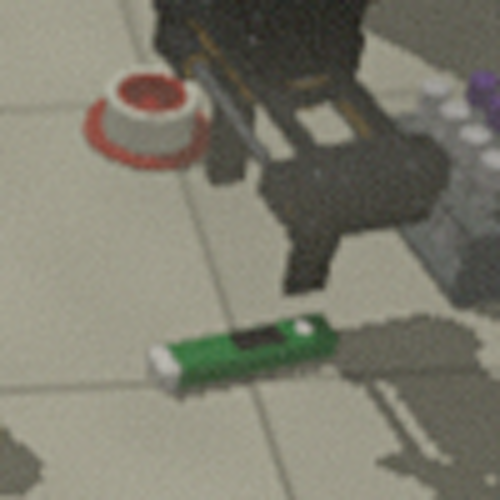

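The thermometer is at crop (245,350), lying alone and below the open jaws. The rack is clear at the right and the tape still sits on the spindle. Descending.

Request:
move_arm(rows=[1,0,-25,0,0,0,0,0,0,-25,0,0,0,0,0,0,-20,0,0,0,0,0,0,-14,0,0,0,0,0,0,-6,0,0,0,0,0,0,-3,0,0,0,0,0,0,0,0,0,0,0,0,0,0,0,0,0,0])

```text
time: 24.3
position: [0.6096, 0.2988, 0.008]
tool_rot: [0.633, 0.774, 0.001, 0.001]
ft_force: [-0.0, 0.7, -0.6]
grip_width: 0.0869
```

Request:
move_arm(rows=[0,0,0,0,0,0,0.3,0,0,0,0,0,0,0.5,0,0,0,0,0,0,0.6,0,0,0,0,0,0,0.7,0,0,0,0,0,0,0.9,0,0,0,0,0,0,0.9,0,0,0,0,0,0,0.9,0,0,0,0,0,0,0.9])

```text
time: 25.1
position: [0.6089, 0.2985, 0.0069]
tool_rot: [0.633, 0.774, -0.0, -0.0]
ft_force: [-0.5, 0.3, -0.4]
grip_width: 0.031
```

Request:
move_arm(rows=[0,0,0,0,0,0,0.9,0,0,0,0,0,0,0.9,0,0,0,0,0,0,0.9])

```text
time: 25.4
position: [0.6087, 0.2985, 0.0069]
tool_rot: [0.633, 0.774, -0.0, -0.0]
ft_force: [0.3, 0.1, -0.4]
grip_width: 0.0238
```

Request:
move_arm(rows=[0,0,20,0,0,0,0.9,0,0,50,0,0,0,0.9,0,0,50,0,0,0,0.9,1,-45,0,0,0,0.09,0.9,1,-45,0,0,0,0.09,0.9,1,-45,0,0,0,0.09,0.9,1,-45,0,0,0,0.09,0.9,1,-45,0,0,0,0.09,0.9,1,-45,0,0,0,0.09,0.9,1,-45,0,0,0,0.09,0.9,1,-45,0,0,0,0.09,0.9,1,-45,0,0,0,0.09,0.9])

```text
time: 26.6
position: [0.6177, -0.1083, 0.127]
tool_rot: [0.276, 0.961, 0.0, 0.0]
ft_force: [-0.0, -0.9, -1.1]
grip_width: 0.0238
```

Request:
move_arm(rows=[2.5,-45,0,0,0,0.088,0.9,2.5,-45,0,0,0,0.088,0.9,2.5,-45,0,0,0,0.088,0.9,2.5,-45,0,0,0,0.088,0.9,0,0,0,0,0,0,0.9,0,0,0,0,0,0,0.9,0,0,0,0,0,0,0.9])

```text
time: 27.3
position: [0.6273, -0.2852, 0.1265]
tool_rot: [0.105, 0.995, 0.001, -0.001]
ft_force: [-0.1, 0.3, -0.8]
grip_width: 0.0242
```

```bash
python3 - <<'E'
from h import *
s=cam("scene"); crop(s,150,150,310,270,4.8,"pics/s12.png")
o=robot.get_obs(); print(o["time"],o["position"],o["tool_rot"],o["grip_width"],o["ft_force"])
print(np.degrees(2*np.arctan2(o["tool_rot"][1],o["tool_rot"][0]))-90)
rep(s,mask(s,(190,212,235,260),(45,85)),.004,"pad")
E
```

```text
27.35 [ 0.62752238 -0.28473081  0.12664819] [ 1.04219673e-01  9.94553951e-01  5.30892198e-04 -6.44703163e-04] 0.023506317939623787 [ 0.62444093  0.28069488 -0.53023247]
78.0355749424275
pad n 508 pix 212.1 236.6 z med/p95 0.0043 0.0064 mean [ 0.6331 -0.2863] rect [ 630.2 -286.    40.5  136.3   77.8] axis deg 167.7 sd [11.8 39.2]
```

View pics/s12.png

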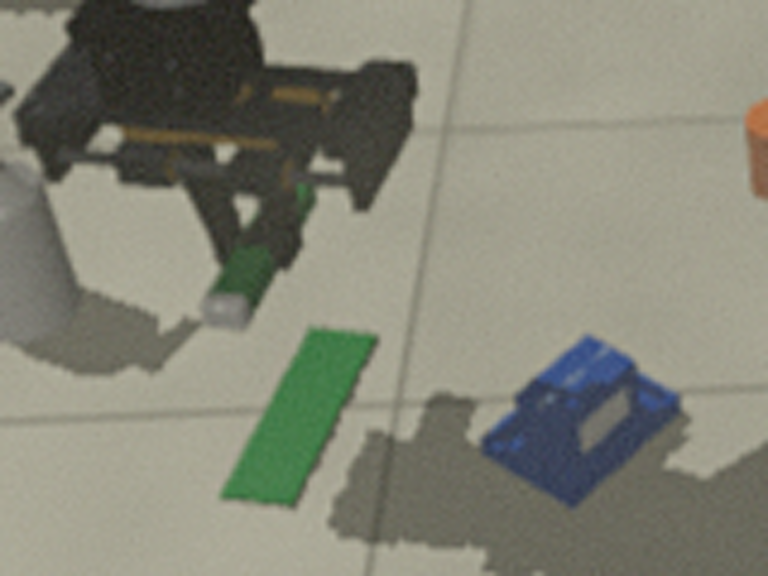

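The thermometer is held level, crop (250,260), aligned with the pad (300,415). Yaw is 78.0° against the pad's 77.9°, and the pump at the left is about 75 mm clear of the hand. Lowering.

Request:
move_arm(rows=[1,-1.5,-25,0,0,0,0.9,0,0,-25,0,0,0,0.9,0,0,-25,0,0,0,0.9,0,0,-18,0,0,0,0.9,0,0,-10,0,0,0,0.9,0,0,-6,0,0,0,0.9,0,0,-3,0,0,0,0.9,0,0,-1,0,0,0,0.9,0,0,0,0,0,0,0.9,0,0,0,0,0,0,0.9])

```text
time: 28.35
position: [0.6294, -0.2884, 0.0148]
tool_rot: [0.105, 0.994, -0.0, 0.001]
ft_force: [-0.0, -0.4, -0.8]
grip_width: 0.0238
```

Request:
move_arm(rows=[0,1.5,-1.5,0,0,0,0.9,0,0,-1,0,0,0,0.9,0,0,-1,0,0,0,0.9,0,0,0,0,0,0,0.9,0,0,0,0,0,0,0.9])

```text
time: 28.85
position: [0.6289, -0.2864, 0.0109]
tool_rot: [0.105, 0.995, 0.0, -0.0]
ft_force: [-1.6, 0.3, 4.3]
grip_width: 0.0239
```

Contact, at the expected height. Releasing gently and retreating straight up.

Request:
move_arm(rows=[0,0,0,0,0,0,0.7,0,0,0,0,0,0,0.65,0,0,0,0,0,0,0.5,0,0,0,0,0,0,0.4,0,0,0,0,0,0,0.4,0,0,0,0,0,0,0.4,0,0,10,0,0,0,0.4,0,0,25,0,0,0,0.4,0,0,40,0,0,0,0.4,0,0,50,0,0,0,0.4,0,0,50,0,0,0,0.4,-45,0,20,0,0,0,0.4])

```text
time: 30.05
position: [0.5911, -0.2895, 0.213]
tool_rot: [0.103, 0.995, -0.004, 0.009]
ft_force: [-0.0, -1.3, 0.6]
grip_width: 0.0522
```

Request:
move_arm(rows=[-45,10,0,0,0,0,0,-45,10,0,0,0,0,0,-45,10,0,0,0,0,0,0,0,0,0,0,0,0,0,0,0,0,0,0,0])

```text
time: 30.55
position: [0.4485, -0.2566, 0.2066]
tool_rot: [0.105, 0.994, -0.0, 0.001]
ft_force: [-0.4, -0.7, 0.3]
grip_width: 0.0833
```

```bash
python3 - <<'E'
from h import *
s=cam("scene");t=cam("top"); crop(s,130,130,490,270,2.2,"pics/s13.png"); crop(t,150,130,470,260,2.5,"pics/t13.png"); crop(s,180,200,300,265,6,"pics/s14.png")
o=robot.get_obs(); print(o["time"],o["position"],o["grip_width"],o["ft_force"])
for c,box in((s,(190,205,238,262)),(t,(375,140,410,198))):
    W=cloud(c); x0,y0,x1,y1=box; m=np.zeros(W.shape[:2],bool); m[y0:y1,x0:x1]=1
    for lo,hi in((.014,.030),(.002,.030)):
        P=W[m&(W[...,2]>lo)&(W[...,2]<hi)]
        if len(P): print(np.round(np.hstack(cv2.minAreaRect((P[:,:2]*1000).astype(np.float32))),1),P.mean(0).round(4),len(P))
    rep(c,mask(c,box,(45,85)),.004,"green")
for n in ("pump","rack"):
    a=robot.spot_point("scene",n)[0]["at"]; print(n,world(s,a,0).round(3), a)
E
```

```text
30.65 [ 0.45057284 -0.25776406  0.20650389] 0.08561623432798794 [ 0.87938156  0.11618707 -0.21002431]
[ 631.1 -286.3   25.7  109.5   79.5] [ 0.6355 -0.2856  0.0215] 274
[ 609.  -291.6  250.3  143.     6.7] [ 0.6324 -0.2856  0.0101] 804
green n 197 pix 210.3 237.8 z med/p95 0.0202 0.0248 mean [ 0.6372 -0.2905] rect [ 630.3 -285.9   40.3  135.5   77.8] axis deg 167.5 sd [11.7 44.1]
[ 624.4 -303.2   61.2  109.8   78. ] [ 0.6279 -0.2853  0.0211] 205
[ 630.8 -288.5  121.5  204.5   88.5] [ 0.636  -0.2848  0.0095] 768
green n 354 pix 391.5 171.1 z med/p95 0.0077 0.0256 mean [ 0.6208 -0.2865] rect [ 625.6 -286.6   42.   136.5   77.8] axis deg 167.5 sd [12.7 40.4]
pump [ 0.549 -0.464 -0.   ] [156.9, 219.5]
rack [ 0.505  0.459 -0.   ] [461.0, 196.4]
```

View pics/s13.png

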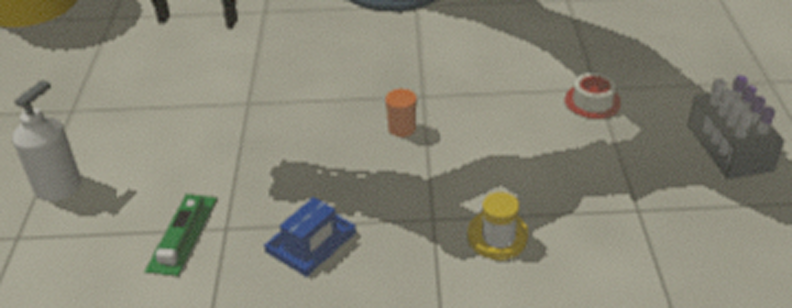

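View pics/t13.png

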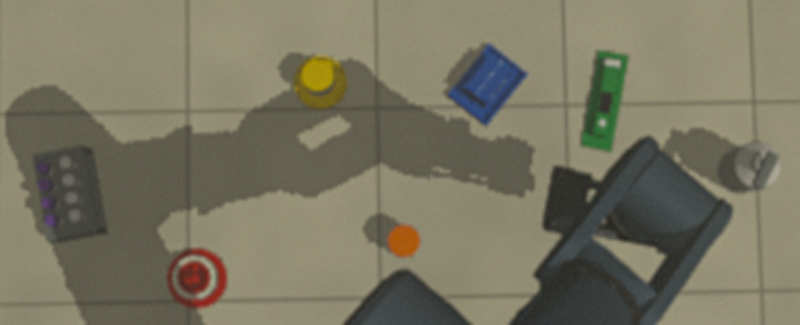

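View pics/s14.png

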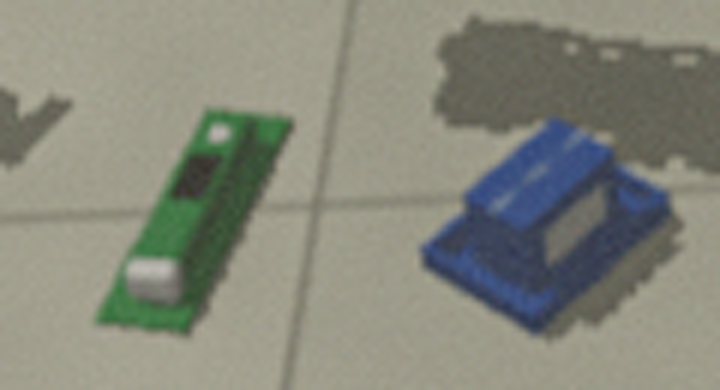

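All four pieces look placed. In the scene view the thermometer centre (631,-286) mm lies on the pad centre (630,-286), with its top at 21.5 mm. The jar is upright in the dish at crop (500,222). The carton is in the tray, the tape is on the spindle, and the pump and rack have not moved. The arm is clear, so I hand in.

```bash
python3 - <<'E'
from rig import robot
print(robot.hand_in())
E
```

```text
the job is handed in; nothing more can be done
None
```

All four things are in their places in the order asked, and I handed the job in at about 31 s. The handing-in gave no verdict.

| Thing | Last check, after release |
|---|---|
| White jar with yellow lid | Upright in the yellow dish; top 63 mm (62 expected) |
| Blue carton | In the blue tray with its long side along the tray's; top 48 mm (49 expected) |
| Tape roll | Flat over the red spindle's post; top 33 mm (34 expected) |
| Green thermometer | On the green pad, within about 1 mm of its centre and 2° of its line; top 21.5 mm (22 expected) |

- **Bystanders:** The hand-rub bottle, the rack and the orange look-alike jar were not touched and stand where they were in the last pictures.
- **Disagreement:** The two cameras differed by 5–8 mm in x. The robot's own positions fell between them, with the scene camera about 3 mm high, so I used values in between. That error was within the slack of every place.
- **Thermometer from above:** The top camera's depth outline of it was noisy (61 mm wide, against 24 mm), so its placing rests on the scene camera and on how the pictures look.

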